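Feed the sanding-block chute

TASK

Lift the finished block (red grip) off the stop at the low end of the sloped chute and stand it on its base, grip up, on the floor of the red tote, beside the block already there. Set the new wooden block from the bench into the open top end of the chute and push the blocks down, under the keeper rails, until the one that was waiting in the chute rests against the stop and the new one is closed up right behind it. Leave everything else where it is.

Things in the scene. Friction and masses are not known exactly. Their poses are not given: they have to be found in the camera images.
- chute: Fixed plywood chute on legs, sloping 0.20 rad. Origin: on the chute floor's centre line at the stop's face (low end), 45 mm above the bench. Its frame tilts with the slope: z normal to the floor, -y up the slope along the centre line, x across. Floor from y=0 to -335 mm (upper end open), lane 70 mm wide between side walls 12 mm thick and 12 mm high; open on top except under the keepers.
- stop (a point): Middle of the steel stop's face on the chute floor (the chute's origin). The stop is a plate across the lane, 30 mm high and 12 mm thick; behind it a blue housing and a brass pin reach 42 mm past the face and 33 mm above the floor.
- keepers (a point): Point on the lane's floor midway along the two aluminium keeper rails, 162 mm up the slope from the stop. The rails run from 100 to 225 mm from the stop and overhang the lane from both sides: underside 20 mm, top 25 mm above the floor, 48 mm clear slot between. A block's ridge passes, and shut fingers pushing behind it (29 x 22 mm); fingers gripping a ridge do not.
- loading_bay (a point): Point on the lane's floor, 282 mm up the slope from the stop, in the middle of the open upper end (225 to 335 mm): a block centred here, long axis along the lane, is clear of the keepers, with 3 mm play each side. Blocks stick on the slope by friction and slide only when pushed (under about 2 N each).
- finished_block: Hand-sanding block: flat base 64 (own x) x 90 (own y) x 16 mm tall, and centred on it a straight upright grip ridge 28 (x) x 58 (y) mm rising from 16 to 50 mm. Origin: centre of the underside; y is the long axis, z up through the ridge. About 0.12 kg. Red grip, black sole. Starts in the chute against the stop.
- next_block: Hand-sanding block: flat base 64 (own x) x 90 (own y) x 16 mm tall, and centred on it a straight upright grip ridge 28 (x) x 58 (y) mm rising from 16 to 50 mm. Origin: centre of the underside; y is the long axis, z up through the ridge. About 0.12 kg. Plain wood. Starts waiting in the chute behind the finished block, 2 to 40 mm from it, under the keeper rails.
- new_block: Hand-sanding block: flat base 64 (own x) x 90 (own y) x 16 mm tall, and centred on it a straight upright grip ridge 28 (x) x 58 (y) mm rising from 16 to 50 mm. Origin: centre of the underside; y is the long axis, z up through the ridge. About 0.12 kg. Plain wood. Starts on the bench in front of the chute, among other things, at any angle.
- tote: Fixed red open tote, outer 140 (own x) x 240 (own y) x 50 mm high, walls and floor 5 mm. Origin: centre of its underside, z up.
- stored_block: Hand-sanding block: flat base 64 (own x) x 90 (own y) x 16 mm tall, and centred on it a straight upright grip ridge 28 (x) x 58 (y) mm rising from 16 to 50 mm. Origin: centre of the underside; y is the long axis, z up through the ridge. About 0.12 kg. Red grip. Already in the tote, its long axis about along the tote's x; leave it where it is.
- tape_roll: Yellow roll of tape lying flat, 100 mm across, 24 mm tall, origin under its centre. Bystander.
- glue_bottle: Standing glue bottle, 58 mm across, 150 mm tall, origin under its centre. Bystander.
- palm_sander: Green palm sander standing on its 116 mm disc, 115 mm tall, origin under its centre. Bystander.
- disc_stack: Stack of brown sanding discs, 125 mm across, 22 mm tall, origin under its centre. Bystander.
- mallet: Hammer lying on the bench, 260 mm long along its x, origin under the middle of its length. Bystander.
- scraper: Scraper with dark wooden handle lying flat, 165 mm long along its x, 20 mm tall, origin under the blade. Bystander.

How it is judged:
On the way, in this order (a step that is already met when the one before it is completed fails the run):
1. the finished block stands on its base in the tote, let go (x of finished_block in the frame of tote between -0.066 and 0.066 m and y of finished_block in the frame of tote between -0.116 and 0.116 m and z of finished_block in the frame of tote between -0.005 and 0.015 m and angle between finished_block's own z axis and vertical below 0.12 rad and contact force between the fingers and finished_block below 0.1 N and linear speed of finished_block below 0.02 m/s), for 0.2 s.
2. the waiting block has come down against the stop (y of next_block in the frame of chute between -0.049 and -0.037 m and x of next_block in the frame of chute between -0.008 and 0.008 m and z of next_block in the frame of chute between -0.005 and 0.005 m and angle between the z axis of next_block and the z axis of chute, either way round below 0.06 rad and angle between the y axis of next_block and the y axis of chute, either way round below 0.1 rad), for 0.2 s.
At the end, for the whole second after the job is handed in: The finished block stands on its base (within 0.12 rad of upright) on the floor of the tote; the waiting block lies flat in the chute within 4 mm of the stop; the new block lies flat in the chute behind it, the two gaps together no more than 9 mm; all three at rest (all of step 2 and x of finished_block in the frame of tote between -0.066 and 0.066 m and y of finished_block in the frame of tote between -0.116 and 0.116 m and z of finished_block in the frame of tote between -0.005 and 0.015 m and angle between finished_block's own z axis and vertical below 0.12 rad and y of new_block in the frame of chute between -0.144 and -0.132 m and x of new_block in the frame of chute between -0.008 and 0.008 m and z of new_block in the frame of chute between -0.005 and 0.005 m and angle between the z axis of new_block and the z axis of chute, either way round below 0.06 rad and angle between the y axis of new_block and the y axis of chute, either way round below 0.1 rad and linear speed of each of finished_block, next_block, new_block below 0.01 m/s); the robot touches nothing.
It fails at once if the block already in the tote is shifted more than 30 mm (distance of stored_block from where it was at the start of the episode above 0.03 m).
It fails at once if one of the other things (tape roll, glue bottle, sander, discs, hammer, scraper) is shifted more than 30 mm (distance of any of tape_roll, glue_bottle, palm_sander, disc_stack, mallet, scraper from where it was at the start of the episode above 0.03 m).
It also fails if it takes over 62 s, if anything falls off the work surface, if the arm or the gripper's body presses on something with over 40 N, if the wrist force passes 120 N, or if a joint passes its speed limit or range.

ROBOT

A 6-joint arm with a two-finger parallel gripper is mounted at the origin on the work surface. World frame = base frame: x ahead of the robot, y to its left, z up, the work surface at z = 0. Lengths are in m, angles in rad, forces in N, time in s.
With the tool pointing down it reaches from about 0.35 to 0.85 m from the base axis. Payload 8.1 kg.
Tool frame: the origin (TCP) lies on the centre line of the jaws, within the pads' length; the fingertips stand 22 mm ahead of it and the grasp point (between the pads) lies 3 mm ahead of it; z points along the fingers, y is the line along which they close (so a half turn about z gives the same grasp; the last joint's range is limited). The gripper opens to 93 mm and grips with 3 to 60 N. Pads are 15 mm wide; open, the fingers measure 128 mm over their backs; the gripper's body (75 mm by 188 mm) begins 65 mm behind the grasp point.
Start: joints at [1.149, 0.13, 1.488, -0, 1.523, -0.085], TCP at [0.198, 0.566, 0.241] pointing down, gripper open.
Joint ranges: [-2.96, 2.96], [-0.89, 2.26], [0.02, 2.5], [-1.34, 4.48], [0, 2.73], [-2.66, 2.66]. Speed limits (rad/s): [2.39, 2.39, 2.79, 3.14, 3.14, 3.14].

INTERFACE

Orientations are given as a rotation vector (axis times angle).
In Python, from plant import robot gives the robot as it stands.
- The arm moves only by the shell command python3 inch.py 'ROWS' [FORCE]. ROWS is a JSON list that holds a single list of rows (three levels of brackets), with 1 to 20 rows, each of 5 numbers: the finger opening in m, then dx, dy, dz in normalised numbers (1 is 0.5 m), then a turn about the tool's z in a scale on which 1.0 is 2 rad; each row shifts and turns the commanded pose from where the row before left it, along the tool's axes as they then stand; what a row does not reach is not made up. A row lasts 1/10 s, in which the tool goes at most 0.05 m and 0.15 rad, less where a joint would pass 70% of its speed; a pose out of reach is approached as far as the arm can. The fingers move at their own pace and stop on an object; FORCE is the grip in N (left out, the last holds). Time passes only in rows, so rows that do not move let the fingers close. It prints the time, the measured TCP pose, the force, the opening and the grip force at its end. A shift or turn number past 1, either way, is cut back to 1. Input that does not fit is refused with a message, and nothing moves.
- robot.read_state(): the state, without advancing time (a new reading comes with each control period).
- robot.read_camera(name): name is "side" or "top"; returns a dict with "image" (420x560x3 uint8, red, green, blue), "fx", "fy", "cx", "cy" (pixels), "dist" ([k1, k2, p1, p2, k3] as OpenCV has them; the pictures are not rectified), "R" (3x3) and "t" (3): a world point X has camera coordinates R X + t. Camera axes: x right, y down, z forward; pixel columns grow to the right and rows downward; lengths in m; the calibration is good to about 2 mm. A picture is of the moment at which its call begins. There is no depth.
- robot.close_job(): hands the job in; it is judged then, once.
The state is a dict: "t": time; "q": joint angles; "dq": joint speeds; "joint_torque": joint torques, N m; "tool_pos": TCP position; "orientation": TCP orientation; "force": force on the tool from outside, world axes, zero at the start; "wrist_torque": the same for the moment, N m; "opening": finger opening in m; "gripper_force": force on a finger pad.
Only numpy, scipy, OpenCV 4.12 (cv2) and the standard library are available. Lean on these libraries where they do the work, as an engineer would, in place of code of your own. Each camera call takes 0.05 s, during which the arm holds its last target. There are 200 camera calls.

## Working session

There is one attempt and no reset: what is moved stays moved. The work goes in short steps, Python scripts to look and compute and a shell command to move; the robot and the scene stay as the last step left them, time stands still between calls to the robot, and variables do not carry over. Pictures are saved under pics/ and viewed, at most 10 in all, crops included, and the job is handed in when it is done.

```bash
ls; mkdir -p pics
python3 - <<'E'
from plant import robot
import cv2,numpy as np
s=robot.read_state(); print({k:np.round(v,3).tolist() for k,v in s.items()})
for n in("side","top"):
    c=robot.read_camera(n); cv2.imwrite(f"pics/{n}0.png",c["image"][:,:,::-1])
    print(n,c["fx"],c["fy"],c["cx"],c["cy"],c["dist"],c["R"],c["t"], -np.array(c["R"]).T@np.array(c["t"]))
E
```

```text
inch.py
pics
plant.py
{'t': 0.0, 'q': [1.149, 0.131, 1.489, 0.0, 1.523, -0.085], 'dq': [0.0, 0.0, -0.0, -0.001, -0.0, 0.001], 'joint_torque': [-0.0, -55.983, -49.178, 0.077, 0.035, -0.0], 'tool_pos': [0.198, 0.566, 0.24], 'orientation': [-0.526, -3.097, 0.003], 'force': [0.175, -1.23, -1.44], 'wrist_torque': [-0.019, 0.007, -0.028], 'gripper_force': 0.0, 'opening': 0.093}
side 420.3911258745831 420.3911258745831 278.86710799680094 211.5725491767231 [-0.04866084  0.          0.          0.          0.        ] [[ 0.97212318 -0.2344606   0.00218038]
 [-0.17990061 -0.75180527 -0.63436945]
 [ 0.15037387  0.616293   -0.77302694]] [-0.52929861  0.10094438  1.04481482] [ 0.37559055 -0.69212121  0.87286011]
top 474.8082627955227 474.8082627955227 279.6629404362743 213.42474965939644 [-0.06936939  0.          0.          0.          0.        ] [[-0.00621923 -0.99976748  0.02064708]
 [-0.99237854  0.0036295  -0.12317333]
 [ 0.12306975 -0.02125576 -0.99217036]] [-0.06898128  0.52595269  1.45438049] [ 0.3425249  -0.03996023  1.50920083]
```

View pics/top0.png

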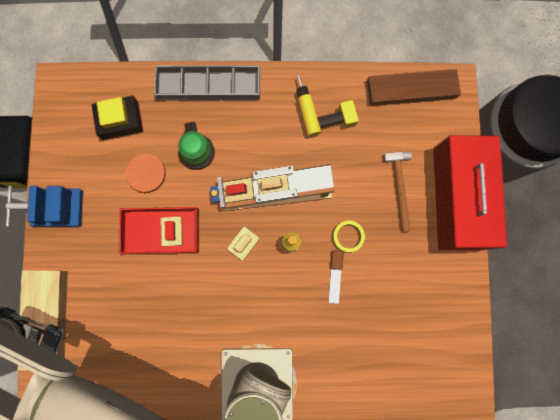

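View pics/side0.png

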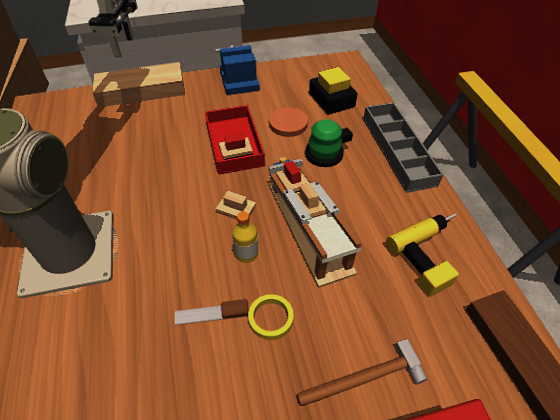

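Run:
```python
import cv2
t=cv2.imread("pics/top0.png")[160:270,110:345]; cv2.imwrite("pics/topc.png",cv2.resize(t,None,fx=3.4,fy=3.4,interpolation=cv2.INTER_CUBIC))
s=cv2.imread("pics/side0.png")[95:290,195:370]; cv2.imwrite("pics/sidec.png",cv2.resize(s,None,fx=3,fy=3,interpolation=cv2.INTER_CUBIC))
```

```text
(no output)
```

View pics/topc.png

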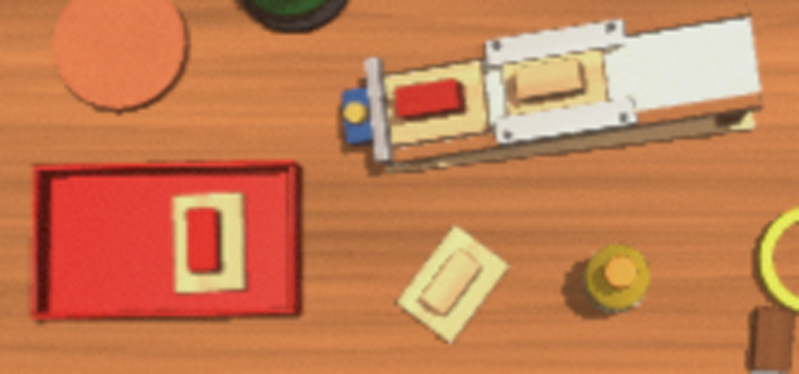

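View pics/sidec.png

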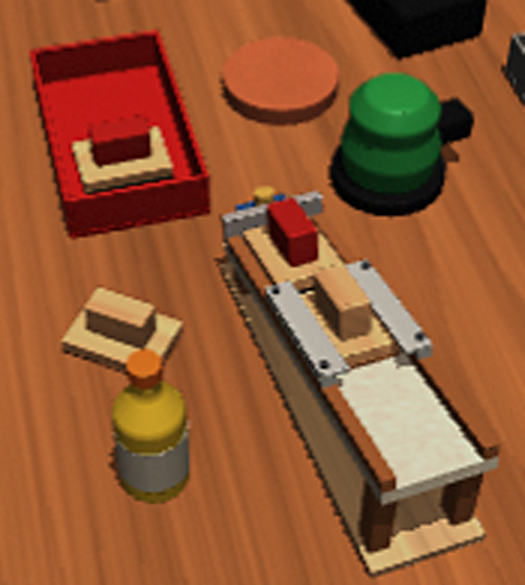

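```bash
cat > h.py <<'E'
import cv2,numpy as np,pickle,os
from plant import robot
if not os.path.exists("cal.pkl"):
    pickle.dump({n:{k:np.array(v) for k,v in robot.read_camera(n).items()} for n in("side","top")},open("cal.pkl","wb"))
CAL=pickle.load(open("cal.pkl","rb"))
OFF={"top":(110,160,3.4),"side":(195,95,3.0)}
def crop2px(n,uv): o=OFF[n]; return (np.array(uv,float)+.5)/o[2]-.5+o[:2]
def ray(n,p):
    c=CAL[n]; K=np.array([[c["fx"],0,c["cx"]],[0,c["fy"],c["cy"]],[0,0,1]])
    q=cv2.undistortPoints(np.array(p,float).reshape(-1,1,2),K,c["dist"])[:,0]
    d=np.c_[q,np.ones(len(q))]@c["R"]; return -c["R"].T@c["t"],d
def plane(n,p,z):
    o,d=ray(n,p); return o+d*((z-o[2])/d[:,2])[:,None]
def tri(pt,ps):
    o1,d1=ray("top",pt);o2,d2=ray("side",ps);X=[];g=[]
    for a,b in zip(d1,d2):
        s=np.linalg.lstsq(np.c_[a,-b],o2-o1,rcond=None)[0]; A=o1+a*s[0];B=o2+b*s[1]
        X.append((A+B)/2);g.append(np.linalg.norm(A-B))
    return np.array(X),np.array(g)
E
python3 - <<'E'
from h import *
np.set_printoptions(precision=4,suppress=True)
def dark(n,uvs):
    im=cv2.cvtColor(cv2.imread(f"pics/{n}c.png"),6).astype(float); out=[]
    for u,v in uvs:
        w=im[v-8:v+9,u-8:u+9]; m=np.clip(np.percentile(w,50)-25-w,0,None); yy,xx=np.mgrid[-8:9,-8:9]
        m=m*(xx**2+yy**2<=64); out.append([u+(m*xx).sum()/m.sum(),v+(m*yy).sum()/m.sum()])
    return out
T=lambda n,a:crop2px(n,a)
a=dark("top",[(497,45),(611,28),(508,135),(628,118)]);b=dark("side",[(365,267),(420,341),(277,291),(324,366)])
print(np.array(a),np.array(b))
X,g=tri(T("top",a),T("side",b));print("screws",X,g,X.mean(0))
X,g=tri(T("top",[(393,85),(458,78),(463,108),(398,115)]),T("side",[(290,198),(318,236),(292,247),(267,207)]));print("fin ridge",X,g)
X,g=tri(T("top",[(457,227),(508,267),(450,343),(399,300)]),T("side",[(97,292),(182,328),(138,372),(62,340)]));print("new base",X,g)
print(plane("top",T("top",[(457,227),(508,267),(450,343),(399,300)]),.016))
X,g=tri(T("top",[(172,197),(242,193),(245,290),(175,293)]),T("side",[(155,128),(172,172),(85,190),(74,148)]));print("stored",X,g)
print(plane("top",T("top",[(35,165),(300,163),(300,316),(35,318)]),.05))
# ridge masks
for n in("top","side"):
    im=cv2.imread(f"pics/{n}0.png"); h=cv2.cvtColor(im,cv2.COLOR_BGR2HSV)
    m=cv2.inRange(h,(0,200,60),(4,255,255))|cv2.inRange(h,(176,200,60),(180,255,255))
    k,l,s,c=cv2.connectedComponentsWithStats(m)
    print(n,[(s[i].tolist(),c[i].round(1).tolist()) for i in range(1,k) if s[i,4]>30])
E
```

```text
[[496.0056  44.4075]
 [610.3849  26.6088]
 [507.2916 135.6247]
 [626.7272 121.2378]] [[365.9611 265.0398]
 [419.6441 336.5245]
 [275.2387 289.6927]
 [323.7272 364.6691]]
screws [[ 0.6441  0.0023  0.0888]
 [ 0.656  -0.0995  0.1087]
 [ 0.5615 -0.0078  0.0895]
 [ 0.5717 -0.1131  0.1135]] [0.0003 0.0007 0.0007 0.0035] [ 0.6083 -0.0545  0.1001]
fin ridge [[0.604  0.0942 0.0916]
 [0.6111 0.0358 0.0988]
 [0.5858 0.0313 0.0955]
 [0.5795 0.0895 0.0898]] [0.0055 0.0009 0.0013 0.001 ]
new base [[ 0.4485  0.0353  0.0825]
 [ 0.4635 -0.0089  0.0637]
 [ 0.4134  0.0488 -0.0546]
 [ 0.402   0.0983 -0.0469]] [0.0636 0.0348 0.0641 0.0413]
[[ 0.4869  0.0407  0.016 ]
 [ 0.4495 -0.0066  0.016 ]
 [ 0.3796  0.0469  0.016 ]
 [ 0.4194  0.094   0.016 ]]
stored [[0.5154 0.3069 0.0126]
 [0.52   0.2424 0.0078]
 [0.4301 0.2381 0.0066]
 [0.4281 0.3035 0.0058]] [0.0016 0.0008 0.0009 0.0019]
[[0.5418 0.4247 0.05  ]
 [0.5427 0.182  0.05  ]
 [0.4036 0.1801 0.05  ]
 [0.4023 0.42   0.05  ]]
top [([442, 136, 64, 113, 5368], [475.6, 192.3]), ([120, 209, 30, 45, 202], [125.4, 233.8]), ([128, 208, 33, 5, 73], [142.6, 209.6]), ([166, 222, 8, 17, 128], [169.4, 230.2])]
side [([376, 0, 184, 151, 15306], [487.6, 51.0]), ([457, 101, 11, 26, 163], [463.6, 113.0]), ([205, 105, 60, 69, 2472], [233.2, 138.0]), ([477, 110, 83, 122, 2587], [518.6, 173.2]), ([285, 161, 16, 23, 214], [293.3, 171.8]), ([406, 399, 84, 21, 925], [457.9, 412.3])]
```

```bash
cat >> h.py <<'E'
from scipy.spatial.transform import Rotation as Ro
np.set_printoptions(precision=4,suppress=True)
def go(x,y,z,yaw):
    s=robot.read_state(); R=Ro.from_rotvec(s["orientation"]).as_matrix(); p=np.array(s["tool_pos"])
    cy=np.arctan2(R[1,1],R[0,1]); t=-((yaw-cy+np.pi/2)%np.pi-np.pi/2)   # + turn about tool z (down) lowers yaw
    R2=R@Ro.from_rotvec([0,0,t]).as_matrix()
    print("t",s["t"],"pos",p,"yawY",cy,"turn",t,"then tool d",R2.T@(np.array([x,y,z])-p),"before-turn d",R.T@(np.array([x,y,z])-p),"q6",s["q"][5],"F",np.array(s["force"]))
E
python3 - <<'E'
from h import *
T=crop2px
X,g=tri(T("top",[(457,227),(508,267),(450,343),(399,300)]),T("side",[(182,328),(138,372),(62,340),(97,292)]));print("new base",X,g,X.mean(0))
X,g=tri(T("top",[(457,248),(483,263),(447,314),(420,300)]),T("side",[(154,310),(143,345),(86,320),(103,290)]));print("new ridge",X,g)
print("bottle",tri(T("top",[(620,271)]),T("side",[(145,353)])))
print("bay end",tri(T("top",[(750,17),(760,95)]),T("side",[(497,452),(385,489)])))
print("stop top",tri(T("top",[(371,58),(384,160)]),T("side",[(322,195),(222,214)])))
print("next ridge", tri(T("top",[(512,77),(578,62),(584,92),(516,103)]),T("side",[(339,265),(366,304),(345,313),(315,272)])))
go(.5945,.0635,.20,.115)
E
```

```text
new base [[ 0.4884  0.0413  0.0039]
 [ 0.445  -0.0065  0.0131]
 [ 0.3804  0.0472  0.0101]
 [ 0.4199  0.0943  0.0131]] [0.0007 0.0094 0.0012 0.0008] [0.4334 0.0441 0.0101]
new ridge [[0.4651 0.0395 0.0371]
 [0.4512 0.0164 0.0203]
 [0.4053 0.0489 0.0292]
 [0.4214 0.073  0.0375]] [0.001  0.0036 0.0009 0.0065]
bottle (array([[ 0.4367, -0.1038,  0.1553]]), array([0.002]))
bay end (array([[ 0.6677, -0.2239,  0.1176],
       [ 0.5902, -0.2306,  0.1092]]), array([0.0109, 0.007 ]))
stop top (array([[0.6374, 0.1165, 0.0663],
       [0.5411, 0.1028, 0.0771]]), array([0.0017, 0.0005]))
next ridge (array([[ 0.6123, -0.0127,  0.1116],
       [ 0.6201, -0.0702,  0.1249],
       [ 0.5972, -0.0758,  0.1253],
       [ 0.5898, -0.0163,  0.1122]]), array([0.0047, 0.0008, 0.0067, 0.0064]))
t 0.2 pos [0.1982 0.566  0.24  ] yawY 1.2339616084746683 turn 1.1189616084746683 then tool d [-0.5446  0.3361  0.0403] before-turn d [-0.5401 -0.3432  0.0403] q6 -0.08541300220619594 F [-0.5526 -0.6725  0.2133]
```

Units first: shifts go in shares of 0.5 m and turns go in shares of 2 rad. So 0.1386 rad / 2 = 0.0693.

```bash
python3 inch.py '[[[0.06,0,0,0,0.0693],[0.06,0,0,0,0.0693],[0.06,0,0,0,0.0693],[0.06,0,0,0,0.0693],[0.06,0,0,0,0.0693],[0.06,0,0,0,0.0693],[0.06,0,0,0,0.0693],[0.06,0,0,0,0.0693],[0.06,0,0,0,0]]]' 20
python3 -c "
from h import *
go(.594,.061,.16,.125)"
```

```text
t: 1.1
tool_pos: [0.1982, 0.5662, 0.2403]
orientation: [2.081, 2.354, -0.001]
force: [0.0, -1.0, -0.0]
opening: 0.0601
gripper_force: 0.0
t 1.1 pos [0.1982 0.5662 0.2403] yawY 0.12289115064706385 turn -0.002108849352936204 then tool d [-0.5505  0.3297  0.0805] before-turn d [-0.5498  0.3309  0.0805] q6 1.0256780159456018 F [ 0.0024 -0.9538 -0.0383]
```

To row units: 0.04 m / 0.5 = 0.08, -0.0393 m / 0.5 = -0.0786.

```bash
python3 inch.py '[[[0.06,-0.0786,0.0472,0,0],[0.06,-0.0786,0.0472,0,0],[0.06,-0.0786,0.0472,0,0],[0.06,-0.0786,0.0472,0,0],[0.06,-0.0786,0.0472,0,0],[0.06,-0.0786,0.0472,0,0],[0.06,-0.0786,0.0472,0,0],[0.06,-0.0786,0.0472,0,0],[0.06,-0.0786,0.0472,0,0],[0.06,-0.0786,0.0472,0,0],[0.06,-0.0786,0.0472,0,0],[0.06,-0.0786,0.0472,0,0],[0.06,-0.0786,0.0472,0,0],[0.06,-0.0786,0.0472,0,0],[0.06,0,0,0.08,0],[0.06,0,0,0.08,0],[0.06,0,0,0,0]]]' 20
python3 -c "
from h import *
go(.594,.061,.098,.125)"
```

```text
t: 2.8
tool_pos: [0.5906, 0.061, 0.1536]
orientation: [-2.069, -2.353, 0.012]
force: [-1.1, 0.4, -1.0]
opening: 0.0599
gripper_force: 0.0
t 2.8 pos [0.5906 0.061  0.1536] yawY 0.128142714204878 turn 0.0031427142048778833 then tool d [-0.0005  0.0041  0.0556] before-turn d [-0.0005  0.0041  0.0556] q6 -0.11150618476869383 F [-1.1016  0.4148 -1.0489]
```

```bash
python3 inch.py '[[[0.06,0,0,0,0],[0.06,0,0,0.04,0],[0.06,0,0,0.04,0],[0.06,0,0,0,0],[0.06,0,0,0,0]]]' 20
python3 -c "
from h import *
go(.594,.061,.098,.125)"
```

```text
t: 3.3
tool_pos: [0.5958, 0.062, 0.1231]
orientation: [2.075, 2.356, 0.003]
force: [0.5, -0.7, 0.3]
opening: 0.06
gripper_force: 0.0
t 3.3 pos [0.5958 0.062  0.1231] yawY 0.12660467028138916 turn 0.00160467028138922 then tool d [-0.0008 -0.002   0.0251] before-turn d [-0.0008 -0.002   0.0251] q6 -0.10843003655027517 F [ 0.5148 -0.7172  0.3368]
```

To row units: 0.015 m / 0.5 = 0.03, 0.01 m / 0.5 = 0.02.

```bash
python3 inch.py '[[[0.06,-0.002,-0.004,0.03,0],[0.06,0,0,0.02,0],[0.06,0,0,0,0],[0.02,0,0,0,0],[0.02,0,0,0,0],[0.02,0,0,0,0],[0.02,0,0,0,0],[0.02,0,0,0,0]]]' 25
python3 - <<'E'
from h import *
go(.594,.061,.098,.125)
s=robot.read_camera("side")["image"][95:290,195:370,::-1]; cv2.imwrite("pics/s1.png",cv2.resize(s,None,fx=3,fy=3,interpolation=2))
E
```

```text
t: 4.1
tool_pos: [0.5932, 0.0605, 0.096]
orientation: [2.078, 2.356, 0.001]
force: [0.7, 0.8, 0.6]
opening: 0.028
gripper_force: 25.0
t 4.1 pos [0.5932 0.0605 0.096 ] yawY 0.12520748123225955 turn 0.00020748123225944326 then tool d [ 0.0004  0.0008 -0.002 ] before-turn d [ 0.0004  0.0008 -0.002 ] q6 -0.10963442322091707 F [0.7155 0.806  0.5845]
```

View pics/s1.png

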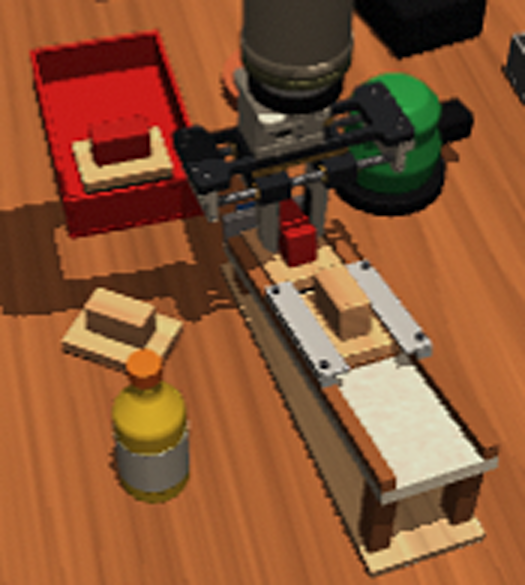

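The jaws hold the red ridge (about (295,232) in the crop) at 28 mm, clear of the keepers. Next I lift it and turn it.

To row units: -0.04 m / 0.5 = -0.08, -0.035 m / 0.5 = -0.07, -0.1446 rad / 2 = -0.0723.

```bash
python3 inch.py '[[[0.02,0,0,-0.03,0],[0.02,0,0,-0.06,0],[0.02,0,0,-0.08,0],[0.02,0,0,-0.07,0],[0.02,0,0,0,-0.0723],[0.02,0,0,0,-0.0723],[0.02,0,0,0,-0.0723],[0.02,0,0,0,-0.0723],[0.02,0,0,0,-0.0723],[0.02,0,0,0,-0.0723],[0.02,0,0,0,-0.0723],[0.02,0,0,0,-0.0723],[0.02,0,0,0,-0.0723],[0.02,0,0,0,-0.0723],[0.02,0,0,0,0],[0.02,0,0,0,0]]]' 25
python3 -c "
from h import *
go(.4725,.365,.15,1.571)"
```

```text
t: 5.75
tool_pos: [0.5928, 0.0604, 0.216]
orientation: [-0.006, -3.142, 0.0]
force: [0.5, 0.2, -2.0]
opening: 0.0275
gripper_force: 25.0
t 5.75 pos [0.5928 0.0604 0.216 ] yawY 1.5667660115978688 turn -0.0042339884021311835 then tool d [0.1202 0.3046 0.066 ] before-turn d [0.1215 0.3041 0.066 ] q6 -1.5512066791484613 F [ 0.497   0.1645 -2.0154]
```

To row units: 0.0435 m / 0.5 = 0.087, 0.0173 m / 0.5 = 0.0346.

```bash
python3 inch.py '[[[0.02,0.0346,0.087,0,0],[0.02,0.0346,0.087,0,0],[0.02,0.0346,0.087,0,0],[0.02,0.0346,0.087,0,0],[0.02,0.0346,0.087,0,0],[0.02,0.0346,0.087,0,0],[0.02,0.0346,0.087,0,0],[0.02,0,0,0.06,0],[0.02,0,0,0.07,0],[0.02,0,0,0,0],[0.02,0,0,0,0]]]' 25
python3 - <<'E'
from h import *
go(.4725,.365,.06,1.571)
s=robot.read_camera("side")["image"][75:205,160:320,::-1]; cv2.imwrite("pics/s2.png",cv2.resize(s,None,fx=4,fy=4,interpolation=2))
E
```

```text
t: 6.85
tool_pos: [0.4712, 0.3644, 0.1505]
orientation: [-0.003, -3.14, 0.002]
force: [1.0, -0.1, -1.6]
opening: 0.0279
gripper_force: 25.0
t 6.85 pos [0.4712 0.3644 0.1505] yawY 1.5689426341091801 turn -0.00205736589081984 then tool d [-0.0015  0.0007  0.0905] before-turn d [-0.0015  0.0007  0.0905] q6 -0.9966738582383126 F [ 0.9996 -0.1006 -1.607 ]
```

View pics/s2.png

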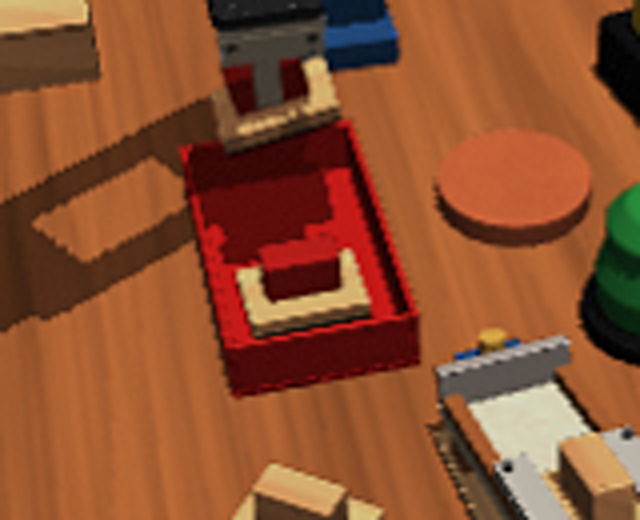

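The block hangs above the far half of the tote (around (280,95)), tilted low on the robot side as expected, and clear of the stored block.

To row units: 0.04 m / 0.5 = 0.08, 0.01 m / 0.5 = 0.02.

```bash
python3 inch.py '[[[0.02,-0.003,0,0.08,0],[0.02,0,0,0.08,0],[0.02,0,0,0.02,0],[0.02,0,0,0.01,0],[0.02,0,0,0.008,0],[0.02,0,0,0.006,0],[0.02,0,0,0,0],[0.02,0,0,0,0]]]' 12
python3 -c "
from h import *
go(.4725,.365,.15,1.571)"
```

```text
t: 7.7
tool_pos: [0.4756, 0.3662, 0.0517]
orientation: [-0.0, 3.137, 0.005]
force: [2.6, -0.3, 6.1]
opening: 0.0278
gripper_force: 12.0
t 7.7 pos [0.4756 0.3662 0.0517] yawY 1.5709761622594223 turn -2.3837740577681288e-05 then tool d [ 0.0026 -0.0009 -0.0983] before-turn d [ 0.0026 -0.0009 -0.0983] q6 -1.0000387705497495 F [ 2.5535 -0.2881  6.1207]
```

To row units: -0.04 m / 0.5 = -0.08, -0.03 m / 0.5 = -0.06, 0.136 rad / 2 = 0.068.

```bash
python3 inch.py '[[[0.02,0,0,0.004,0],[0.046,0,0,0,0],[0.046,0,0,0,0],[0.046,0,0,0,0],[0.046,0,0,-0.04,0],[0.046,0,0,-0.08,0],[0.046,0,0,-0.08,0],[0.046,0,0,-0.08,0],[0.046,0,0,-0.06,0],[0.046,0,0,0,0.068],[0.046,0,0,0,0.068],[0.046,0,0,0,0.068],[0.046,0,0,0,0.068],[0.046,0,0,0,0.068],[0.06,0,0,0,0],[0.06,0,0,0,0]]]' 12
python3 - <<'E'
from h import *
go(.4335,.044,.15,.89)
s=robot.read_camera("side")["image"][75:235,160:320,::-1]; cv2.imwrite("pics/s3.png",cv2.resize(s,None,fx=3.5,fy=3.5,interpolation=2))
E
```

```text
t: 9.3
tool_pos: [0.473, 0.3649, 0.2165]
orientation: [-1.041, -2.964, 0.001]
force: [0.2, 0.7, 0.4]
opening: 0.0571
gripper_force: 0.0
t 9.3 pos [0.473  0.3649 0.2165] yawY 0.8954015708722566 turn 0.005401570872256567 then tool d [-0.1713 -0.2742  0.0666] before-turn d [-0.1698 -0.2751  0.0666] q6 -0.324210728769906 F [0.1628 0.7406 0.3689]
```

View pics/s3.png

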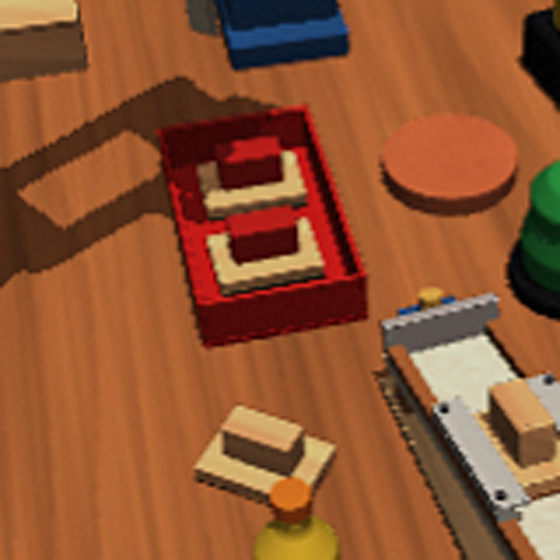

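The finished block stands flat in the tote at (255,180) with the stored one undisturbed at (265,250). On to the new block.

To row units: 0.04 m / 0.5 = 0.08, -0.0392 m / 0.5 = -0.0784, 0.005 rad / 2 = 0.0025.

```bash
python3 inch.py '[[[0.06,-0.049,-0.0784,0,0.0025],[0.06,-0.049,-0.0784,0,0],[0.06,-0.049,-0.0784,0,0],[0.06,-0.049,-0.0784,0,0],[0.06,-0.049,-0.0784,0,0],[0.06,-0.049,-0.0784,0,0],[0.06,-0.049,-0.0784,0,0],[0.06,0,0,0.08,0],[0.06,0,0,0.08,0],[0.06,0,0,0.04,0],[0.06,0,0,0,0],[0.06,0,0,0,0]]]' 25
python3 - <<'E'
from h import *
go(.4335,.044,.042,.89)
s=robot.read_camera("side")["image"][150:250,190:320,::-1]; cv2.imwrite("pics/s4.png",cv2.resize(s,None,fx=5,fy=5,interpolation=2))
E
```

```text
t: 10.55
tool_pos: [0.4329, 0.0439, 0.1172]
orientation: [-1.052, -2.96, 0.0]
force: [-0.0, -0.4, 0.3]
opening: 0.0598
gripper_force: 0.0
t 10.55 pos [0.4329 0.0439 0.1172] yawY 0.8877948095049837 turn -0.0022051904950162182 then tool d [-0.0004  0.0005  0.0752] before-turn d [-0.0004  0.0005  0.0752] q6 -0.9047839294593422 F [-0.0213 -0.4188  0.2589]
```

View pics/s4.png

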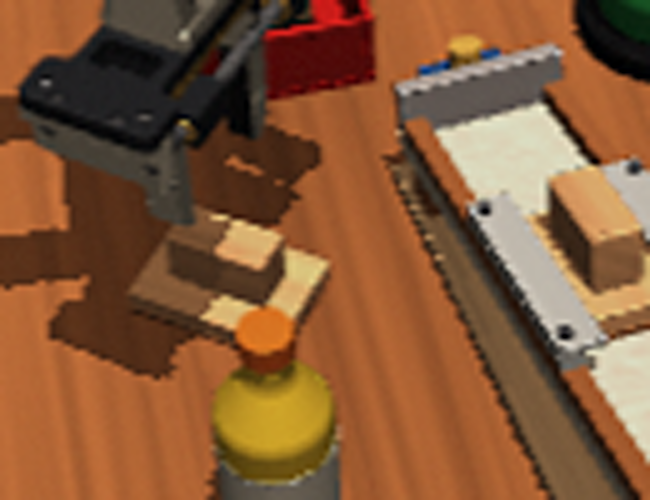

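The open fingers stand above and either side of the ridge (around (225,250)), aligned with it. I lower and grip.

To row units: 0.03 m / 0.5 = 0.06, 0.014 m / 0.5 = 0.028.

```bash
python3 inch.py '[[[0.06,0,0,0.06,0],[0.06,0,0,0.06,0],[0.06,0,0,0.028,0],[0.06,0,0,0,0],[0.02,0,0,0,0],[0.02,0,0,0,0],[0.02,0,0,0,0],[0.02,0,0,0,0]]]' 25
python3 -c "
from h import *
go(.4335,.044,.042,.89)"
```

```text
t: 11.4
tool_pos: [0.4336, 0.0438, 0.0437]
orientation: [1.054, 2.958, 0.001]
force: [-0.3, 1.6, 0.1]
opening: 0.0328
gripper_force: 0.0
t 11.4 pos [0.4336 0.0438 0.0437] yawY 0.8863355400216351 turn -0.0036644599783648424 then tool d [0.0002 0.0001 0.0017] before-turn d [0.0002 0.0001 0.0017] q6 -0.9033083300305775 F [-0.3335  1.5911  0.1095]
```

To row units: -0.045 m / 0.5 = -0.09, -0.03 m / 0.5 = -0.06, 0.1269 rad / 2 = 0.0635.

```bash
python3 inch.py '[[[0.02,0,0,0,0],[0.02,0,0,0,0],[0.02,0,0,-0.06,0],[0.02,0,0,-0.09,0],[0.02,0,0,-0.09,0],[0.02,0,0,-0.09,0],[0.02,0,0,-0.09,0],[0.02,0,0,0,0.0635],[0.02,0,0,0,0.0635],[0.02,0,0,0,0.0635],[0.02,0,0,0,0.0635],[0.02,0,0,0,0.0635],[0.02,0,0,0,0.0635],[0.02,0,0,0,0],[0.02,0,0,0,0]]]' 25
python3 - <<'E'
from h import *
im=cv2.imread("pics/top0.png"); h=cv2.cvtColor(im,cv2.COLOR_BGR2HSV)
# sub-pixel lane edges: saturation step (white floor -> brown wall) at each column of the bay
S=h[:,:,1].astype(float); print(S[160:200,310].astype(int)); 
U=np.array([.125,-.992]);K=np.array([.609,-.0594])
up=[];lo=[]
for c in range(298,330):
    col=S[:,c]; 
    w=[r for r in range(160,200) if col[r]<60]
    if not w: continue
    a,b=w[0],w[-1]; f=lambda i,j:i+(70-col[i])/(col[j]-col[i])*(j-i)
    up.append((c,f(a,a-1))); lo.append((c,f(b,b+1)))
for nm,e,hh in(("far",up,0.0),("far",up,.012),("near",lo,.012)):
    e=np.array(e); P=plane("top",e,.1)
    for _ in range(3):
        s=(P[:,:2]-K)@U; z=.0772+s*np.tan(.2)+hh*.98
        o,d=ray("top",e); P=o+d*((z-o[2])/d[:,2])[:,None]
    l=(P[:,:2]-K)@np.array([.992,.125]); print(nm,hh,"lateral fit slope,at s=.12",np.polyfit(s,l,1)[0],np.polyval(np.polyfit(s,l,1),.12),np.std(l-np.polyval(np.polyfit(s,l,1),s)),"s range",s.min(),s.max())
go(.6227,-.168,.25,.125)
E
```

```text
t: 12.9
tool_pos: [0.4326, 0.0438, 0.2523]
orientation: [-2.074, -2.359, 0.001]
force: [-0.3, 0.0, -1.4]
opening: 0.0282
gripper_force: 24.7
[155 159 158 160 158 160 154 107  25   8   9  12  12  12  11  12  10   8
  10  10   9  10  12  12  11  11  13  13  10  11  51 135 157 158 150 114
 112 111 110 115]
far 0.0 lateral fit slope,at s=.12 -0.008257485449653715 0.03522574393829805 0.00030986972206637625 s range 0.07262219076790356 0.16595011206832488
far 0.012 lateral fit slope,at s=.12 -0.008258048652887063 0.03279193495731921 0.0003073448950548077 s range 0.07160180729193778 0.1641704332898506
near 0.012 lateral fit slope,at s=.12 -0.006407204537762807 -0.03551707035660027 0.00018908999538954643 s range 0.062395679355102346 0.1544730340201126
t 12.9 pos [0.4326 0.0438 0.2523] yawY 0.12853826926216708 turn 0.0035382692621670486 then tool d [-0.2339  0.1623  0.0022] before-turn d [-0.2344  0.1614  0.0022] q6 -0.14562451492452683 F [-0.2625  0.0191 -1.4067]
```

To row units: -0.0388 m / 0.5 = -0.0776, 0.0273 m / 0.5 = 0.0546, 0.0095 rad / 2 = 0.0048.

```bash
python3 inch.py '[[[0.02,0,0,0,0.0048],[0.02,-0.0776,0.0546,0,0],[0.02,-0.0776,0.0546,0,0],[0.02,-0.0776,0.0546,0,0],[0.02,-0.0776,0.0546,0,0],[0.02,-0.0776,0.0546,0,0],[0.02,-0.0776,0.0546,0,0],[0.02,0,0,0.06,0],[0.02,0,0,0.06,0],[0.02,0,0,0,0],[0.02,0,0,0,0]]]' 25
python3 - <<'E'
from h import *
go(.6227,-.168,.155,.119)
s=robot.read_camera("side")["image"][150:290,245:385,::-1]; cv2.imwrite("pics/s5.png",cv2.resize(s,None,fx=4,fy=4,interpolation=2))
E
```

```text
t: 14.0
tool_pos: [0.6217, -0.1683, 0.1922]
orientation: [-2.087, -2.345, 0.001]
force: [-0.2, -0.2, -0.7]
opening: 0.0279
gripper_force: 24.7
t 14.0 pos [ 0.6217 -0.1683  0.1922] yawY 0.11628602709256346 turn -0.0027139729074365793 then tool d [0.0001 0.0011 0.0372] before-turn d [0.0001 0.0011 0.0372] q6 -0.4602395608196427 F [-0.2179 -0.2311 -0.6937]
```

View pics/s5.png

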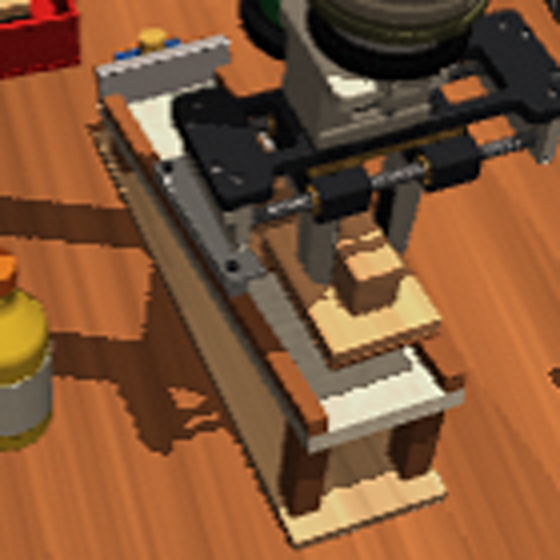

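The new block hangs above the bay (around (370,300)), parallel to the lane and centred between the walls. I move 6 mm uphill for keeper clearance and then lower.

To row units: 0.015 m / 0.5 = 0.03, -0.006 m / 0.5 = -0.012, -0.002 rad / 2 = -0.001.

```bash
python3 inch.py '[[[0.02,-0.012,0.002,0.02,-0.001],[0.02,0,0,0.03,0],[0.02,0,0,0.02,0],[0.02,0,0,0.008,0],[0.02,0,0,0.008,0],[0.02,0,0,0.004,0],[0.02,0,0,0,0],[0.02,0,0,0,0]]]' 10
python3 -c "
from h import *
go(.6234,-.174,.145,.119)"
```

```text
t: 14.85
tool_pos: [0.6241, -0.1747, 0.1479]
orientation: [2.087, 2.347, -0.0]
force: [0.8, 1.1, 0.7]
opening: 0.0279
gripper_force: 10.0
t 14.85 pos [ 0.6241 -0.1747  0.1479] yawY 0.11733925283531413 turn -0.001660747164685894 then tool d [ 0.0007 -0.0007  0.0029] before-turn d [ 0.0007 -0.0007  0.0029] q6 -0.468999068259437 F [0.7612 1.0994 0.6851]
```

To row units: 0.003 m / 0.5 = 0.006.

```bash
python3 inch.py '[[[0.02,0,0,0.006,0],[0.02,0,0,0,0]]]' 6
python3 inch.py '[[[0.045,0,0,0,0],[0.045,0,0,0,0],[0.045,0,0,0,0],[0.045,0,0,-0.04,0],[0.045,0,0,-0.07,0],[0,0,0,-0.06,0],[0,-0.09,0,0,0],[0,-0.09,0,0,0],[0,0,0,0,0],[0,0,0,0,0],[0,0,0,0,0]]]' 10
python3 - <<'E'
from h import *
go(.6234,-.174,.145,.119)
s=robot.read_camera("side")["image"][150:290,245:385,::-1]; cv2.imwrite("pics/s6.png",cv2.resize(s,None,fx=4,fy=4,interpolation=2))
E
```

```text
t: 15.05
tool_pos: [0.624, -0.1746, 0.1443]
orientation: [2.087, 2.348, -0.0]
force: [1.7, 1.0, -0.1]
opening: 0.028
gripper_force: 6.0
t: 16.15
tool_pos: [0.6344, -0.2632, 0.2293]
orientation: [-2.087, -2.347, -0.0]
force: [-0.1, 0.1, 0.6]
opening: 0.0024
gripper_force: 0.0
t 16.15 pos [ 0.6344 -0.2632  0.2293] yawY 0.11741189244501861 turn -0.0015881075549812884 then tool d [ 0.0898 -0.0003  0.0844] before-turn d [ 0.0898 -0.0004  0.0844] q6 -0.5854808865018173 F [-0.1395  0.0692  0.6203]
```

View pics/s6.png

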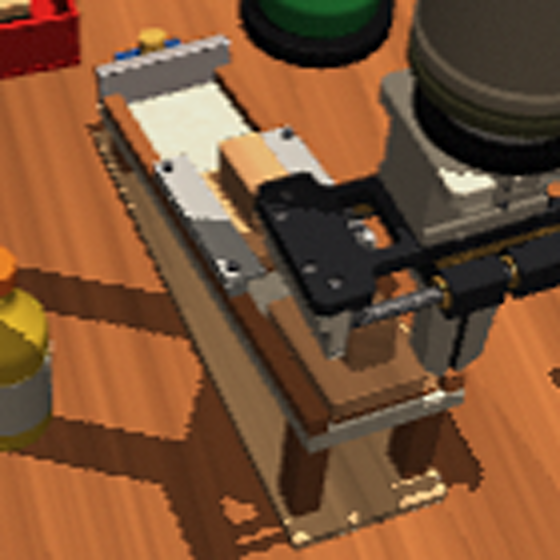

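The new block lies flat in the bay between the walls (around (350,370)), and the shut fingers are uphill of it. I lower them behind the ridge and push in stages.

Units first: shifts go in shares of 0.5 m and turns go in shares of 2 rad. So 0.032 m / 0.5 = 0.064, 0.015 m / 0.5 = 0.03.

```bash
python3 inch.py '[[[0,0,0,0.064,0],[0,0,0,0.064,0],[0,0,0,0,0],[0,0.03,0,0.006,0],[0,0.03,0,0.006,0],[0,0.02,0,0.004,0],[0,0.02,0,0.004,0],[0,0.02,0,0.004,0],[0,0.02,0,0.004,0],[0,0,0,0,0]]]' 10
python3 - <<'E'
from h import *
def want():
    p=np.array(robot.read_state()["tool_pos"]); sh=(p[:2]-K)@U+.1588
    print("s_h",sh,"lat",(p[:2]-K)@np.array([U[1]*-1,U[0]]),"tip above floor",(p[2]-.022-.045-sh*.2027)*.98)
U=np.array([.119,-.993]);K=np.array([.6089,-.0594])
want(); go(.6234,-.174,.145,.119)
E
```

```text
t: 17.2
tool_pos: [0.6261, -0.1927, 0.1514]
orientation: [-2.086, -2.349, -0.0]
force: [0.1, -0.5, -0.5]
opening: 0.0004
gripper_force: 0.0
s_h 0.29320790143958564 lat 0.0012280535561695304 tip above floor 0.02445880832073588
t 17.2 pos [ 0.6261 -0.1927  0.1514] yawY 0.11850543138885777 turn -0.0004945686111421654 then tool d [ 0.0189 -0.0005  0.0064] before-turn d [ 0.0189 -0.0005  0.0064] q6 -0.49558531070948164 F [ 0.1216 -0.4902 -0.4924]
```

To row units: 0.01 m / 0.5 = 0.02, 0.002 m / 0.5 = 0.004.

```bash
python3 inch.py '[[[0,0.02,0,0.004,0],[0,0.02,0,0.004,0],[0,0.02,0,0.004,0],[0,0.02,0,0.004,0],[0,0,0,0,0]]]' 10
python3 inch.py '[[[0,0.02,0,0.004,0],[0,0.02,0,0.004,0],[0,0.02,0,0.004,0],[0,0.02,0,0.004,0],[0,0.02,0,0.004,0],[0,0.02,0,0.004,0],[0,0,0,0,0]]]' 10
python3 - <<'E'
from h import *
U=np.array([.119,-.993]);K=np.array([.6089,-.0594])
p=np.array(robot.read_state()["tool_pos"]); sh=(p[:2]-K)@U+.1588
print("s_h",sh,"lat",(p[:2]-K)@np.array([U[1]*-1,U[0]]),"tip above floor",(p[2]-.022-.045-sh*.2027)*.98)
c=robot.read_camera("side")["image"][130:270,245:385,::-1]; cv2.imwrite("pics/s7.png",cv2.resize(c,None,fx=4,fy=4,interpolation=2))
E
```

```text
t: 17.7
tool_pos: [0.6212, -0.1528, 0.143]
orientation: [-2.085, -2.348, -0.0]
force: [-0.8, -0.2, -0.4]
opening: 0.0004
gripper_force: 0.0
t: 18.4
tool_pos: [0.6142, -0.0932, 0.1311]
orientation: [-2.085, -2.348, -0.0]
force: [1.1, 0.3, -0.6]
opening: 0.0005
gripper_force: 0.0
s_h 0.1930088899920332 lat 0.0012002790070511846 tip above floor 0.024475276186424384
```

View pics/s7.png

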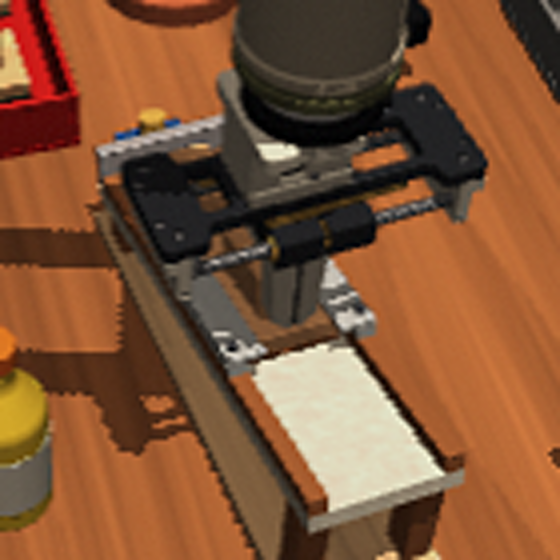

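The shut fingers are in the keeper slot behind the new block's ridge, with both blocks moving down the lane. That has used up my picture allowance (I make it 11, one over), so from here I rely on numbers only. I push on in small steps and watch the force.

To row units: 0.007 m / 0.5 = 0.014, 0.0014 m / 0.5 = 0.0028.

```bash
for i in 1; do python3 inch.py '[[[0,0.014,0,0.0028,0],[0,0.014,0,0.0028,0],[0,0,0,0,0]]]' 10; done; python3 inch.py '[[[0,0.004,0,0.0008,0],[0,0,0,0,0]]]'; python3 inch.py '[[[0,0.004,0,0.0008,0],[0,0,0,0,0]]]'; python3 inch.py '[[[0,0.004,0,0.0008,0],[0,0,0,0,0]]]'
```

```text
t: 18.75
tool_pos: [0.6127, -0.0802, 0.1285]
orientation: [-2.086, -2.348, -0.0]
force: [0.2, -0.5, -0.5]
opening: 0.0006
gripper_force: 0.0
t: 18.95
tool_pos: [0.6127, -0.079, 0.1284]
orientation: [-2.087, -2.348, 0.0]
force: [-0.0, 0.1, 0.6]
opening: 0.0004
gripper_force: 0.0
t: 19.15
tool_pos: [0.6125, -0.0771, 0.128]
orientation: [2.087, 2.348, 0.0]
force: [-0.5, 0.6, 0.1]
opening: 0.0003
gripper_force: 0.2
t: 19.35
tool_pos: [0.6122, -0.075, 0.1276]
orientation: [-2.087, -2.348, -0.0]
force: [-0.5, 0.8, -0.8]
opening: 0.0009
gripper_force: 0.2
```

To row units: 0.002 m / 0.5 = 0.004, 0.0004 m / 0.5 = 0.0008.

```bash
python3 inch.py '[[[0,0.004,0,0.0008,0],[0,0,0,0,0]]]'|grep -E "pos|^force"; python3 inch.py '[[[0,0.004,0,0.0008,0],[0,0,0,0,0]]]'|grep -E "pos|^force"; python3 inch.py '[[[0,0.003,0,0.0006,0],[0,0,0,0,0]]]'|grep -E "pos|^force"
```

```text
tool_pos: [0.612, -0.0729, 0.1271]
force: [0.1, 0.1, 0.8]
tool_pos: [0.6117, -0.0709, 0.1268]
force: [-0.6, -0.2, 0.7]
tool_pos: [0.6115, -0.0695, 0.1265]
force: [-0.1, 0.8, -1.4]
```

To row units: 0.0015 m / 0.5 = 0.003, 0.0003 m / 0.5 = 0.0006.

```bash
python3 inch.py '[[[0,0.003,0,0.0006,0],[0,0,0,0,0]]]'|grep -E "pos|^force"; python3 inch.py '[[[0,0.003,0,0.0006,0],[0,0,0,0,0]]]'|grep -E "pos|^force"; python3 inch.py '[[[0,0.003,0,0.0006,0],[0,0,0,0,0]]]'|grep -E "pos|^force"
```

```text
tool_pos: [0.6114, -0.068, 0.1262]
force: [-1.0, -1.3, 0.1]
tool_pos: [0.6112, -0.0665, 0.1259]
force: [-0.5, -0.2, 0.8]
tool_pos: [0.6111, -0.0657, 0.1258]
force: [-0.6, -3.5, 1.3]
```

To row units: 0.0015 m / 0.5 = 0.003, 0.0003 m / 0.5 = 0.0006.

```bash
python3 inch.py '[[[0,0.003,0,0.0006,0],[0,0,0,0,0]]]'|grep -E "pos|^force"; python3 inch.py '[[[0,0.003,0,0.0006,0],[0,0,0,0,0]]]'|grep -E "pos|^force"
```

```text
tool_pos: [0.6112, -0.0653, 0.126]
force: [0.1, -8.3, 2.6]
tool_pos: [0.6113, -0.065, 0.1263]
force: [-1.2, -12.6, 4.1]
```

The force is climbing with almost no motion, so the stack is hard against the stop. I back off and check from the cameras numerically.

To row units: -0.045 m / 0.5 = -0.09, -0.003 m / 0.5 = -0.006.

```bash
python3 inch.py '[[[0,-0.01,0,-0.002,0],[0,-0.006,0,-0.002,0],[0,0,0,-0.06,0],[0,0,0,-0.08,0],[0,0,0,-0.08,0],[0,-0.09,0,0,0],[0,-0.09,0,0,0],[0,-0.09,0,0,0],[0,-0.09,0,0,0],[0,-0.09,0,0,0],[0,0,0,0,0],[0,0,0,0,0]]]'
python3 - <<'E'
from h import *
c={n:robot.read_camera(n)["image"][:,:,::-1] for n in("top","side")}
for n in c: cv2.imwrite(f"pics/{n}9.png",c[n])
U=np.array([.119,-.993]);K=np.array([.6089,-.0594]);L=np.array([.993,.119])
C=CAL["top"];Km=np.array([[C["fx"],0,C["cx"]],[0,C["fy"],C["cy"]],[0,0,1]])
# sample the lane's centre strip in the top view: base-top level (16 mm) beside the ridge, and ridge-top level (50 mm)
def prof(n,lat,h):
    C=CAL[n];Km=np.array([[C["fx"],0,C["cx"]],[0,C["fy"],C["cy"]],[0,0,1]])
    S=np.arange(-.01,.3,.003); nd=-U*np.sin(.2)
    O=K-.1588*U
    P=np.array([np.r_[O+U*s*.98+L*lat+nd*h,.045+s*.1987+h*.98] for s in S])
    p=cv2.projectPoints(P,cv2.Rodrigues(C["R"])[0],C["t"],Km,C["dist"])[0][:,0].astype(np.float32)
    v=cv2.remap(c[n],p[:,0].reshape(1,-1),p[:,1].reshape(1,-1),1)[0]
    hs=cv2.cvtColor(v[None],cv2.COLOR_BGR2HSV)[0]
    print(n,lat,h); print(" ".join(f"{int(s*1000)}:{a[1]}/{a[2]}" for s,a in zip(S,hs)))
prof("top",0,.05);prof("top",.02,.016)
E
```

```text
t: 22.15
tool_pos: [0.6376, -0.2943, 0.236]
orientation: [-2.088, -2.345, -0.001]
force: [0.0, 1.2, -0.7]
opening: 0.0004
gripper_force: 0.0
top 0 0.05
-10:34/120 -7:6/122 -4:26/180 0:30/196 2:31/191 4:38/136 8:78/118 11:119/142 14:124/152 17:115/202 19:109/224 23:108/229 26:108/227 28:108/227 32:107/228 34:107/228 38:107/228 41:107/228 44:108/227 47:107/228 49:108/227 53:107/228 56:106/228 59:106/228 62:106/229 65:105/228 68:106/229 71:110/221 74:120/161 77:124/136 80:119/174 83:113/216 86:111/226 89:109/230 92:111/226 95:111/211 98:112/216 101:119/186 104:123/162 107:116/198 110:110/224 113:108/228 116:107/228 119:107/228 122:106/228 125:107/228 128:108/228 131:107/229 134:106/228 136:106/228 139:106/228 143:107/227 146:107/229 149:106/229 152:106/229 155:106/229 158:105/228 161:110/213 164:120/172 166:120/161 169:114/206 173:109/226 176:107/229 179:108/228 182:111/220 185:91/201 188:36/210 191:17/227 194:18/231 197:19/231 199:18/231 203:16/230 206:17/231 209:21/231 212:19/231 215:15/231 218:16/229 221:12/229 224:19/216 227:39/178 229:49/161 232:50/158 236:47/157 239:50/158 242:50/
[... 660 characters left out ...]
:98/227 116:94/227 119:99/223 122:101/210 125:101/207 128:103/222 131:101/227 134:97/227 136:100/226 139:100/214 143:101/206 146:105/218 149:104/224 152:101/227 155:100/227 158:99/216 161:94/220 164:91/226 166:90/229 169:89/228 173:88/228 176:85/226 179:79/199 182:59/177 185:41/182 188:40/177 191:42/176 194:36/185 197:29/200 199:27/195 203:28/188 206:32/181 209:34/188 212:26/212 215:23/211 218:19/224 221:15/227 224:15/231 227:13/229 229:15/227 232:26/198 236:43/172 239:50/164 242:50/163 245:49/160 248:50/159 251:49/161 254:50/162 257:49/160 260:51/159 263:49/160 266:50/159 269:48/159 272:48/161 275:49/162 278:49/162 281:49/161 284:49/160 287:51/161 290:51/161 293:51/161 296:49/162 299:49/162
```

The top view puts the ridges at 16–73 and 106–162 mm from the stop, so the blocks are at about 45 and 135 mm. The seam is near 89 mm and the base ends near 181 mm. That means both are closed up against the stop, flat and centred, so I hand in.

```bash
python3 -c "
from plant import robot
print(robot.close_job())"
```

```text
the job is handed in; nothing more can be done
None
```

I handed the job in at about 22 s: the finished block stands in the tote, and the waiting and new blocks are closed up against the stop. No verdict came back, and I viewed 11 pictures where 10 were allowed.

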